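Stopper the open flavouring canister

ROBOT

A 6-joint arm with a two-finger parallel gripper is mounted at the origin on the work surface. World frame = base frame: x ahead of the robot, y to its left, z up, the work surface at z = 0. Lengths are in m, angles in rad, forces in N, time in s.
With the tool pointing down it reaches from about 0.25 to 0.775 m from the base axis. Payload 4 kg.
Tool frame: the origin (TCP) lies midway between the tips of the shut fingers; the grasp point (between the pads) lies 19 mm behind it; y points along the fingers, x is the direction in which the jaws open and shut, and the axes are right-handed (so a half turn about y gives the same grasp; the last joint's range is limited). The gripper opens to 94 mm and grips with 3 to 60 N. Pads are 16 mm wide; open, the fingers measure 119 mm over their backs; the gripper's body (75 mm by 177 mm) begins 78 mm behind the grasp point.
Start: joints at [-1.324, 0.087, 1.371, -0, 1.684, -0.103], TCP at [0.188, -0.517, 0.18] pointing down, gripper open.
Joint ranges: [-3.1, 3.1], [-0.76, 2.03], [0.27, 2.55], [-1.08, 4.22], [0.17, 2.65], [-2.57, 2.57]. Speed limits (rad/s): [2.79, 2.79, 3.14, 3.14, 3.14, 3.14].

INTERFACE

Orientations are given as [roll, pitch, yaw] about the fixed x, y, z axes, in that order (R = Rz(yaw) Ry(pitch) Rx(roll)).
In Python, from bench import robot gives the robot as it stands.
- The arm moves only by the shell command python3 -m creep 'ROWS'. ROWS is JSON, a list of rows, each a list of 7 numbers: the shift along the tool's x, y, z in mm, then the turn, a rotation vector about the tool's x, y, z in degrees, then the closure in counts, from 0 (fully open) to 255 (shut). A call has 1 to 5 rows; each row is the pose to reach, as a shift and turn from the pose commanded when the call began, along the tool's axes at that moment; what a row does not reach only later rows make up. A row lasts 1/8 s, in which the tool goes at most 62.5 mm and 10.7 degrees, less where a joint would pass 70% of its speed; a pose out of reach is approached as far as the arm can. A call with a gripper value outside its range is refused whole. The fingers move at their own pace and stop on an object; the grip force is fixed at half the most. Time passes only in rows, so rows that repeat a pose let the fingers close. It gives the time, the measured TCP pose, the force and the opening at its end, in the units of the state.
- robot.get_obs(): the state, without advancing time (a new reading comes with each control period).
- robot.snapshot(name): name is "side" or "top"; returns a dict with "color" (480x640x3 uint8, blue, green, red), "fx", "fy", "cx", "cy" (pixels), "k1" (the pictures are not rectified: a ray, as slopes to the right and down, at radius r is drawn at 1 + k1 r^2 times it, then the intrinsics apply), "world_from_camera" (4x4, takes a point from camera to world coordinates). Camera axes: x right, y down, z forward; pixel columns grow to the right and rows downward; lengths in m; the calibration is good to about 2 mm. A picture is of the moment at which its call begins. There is no depth.
- robot.close_job(): hands the job in, once; it reports no verdict.
Trained networks look in the newest picture that a camera, given by its name, has taken for a name from the list of things; names that differ only in an ending like _2 or _b are one class to them, and where a whole thing is asked for, a point or a joint stands for the part that bears it (a point fixed in the world has none). Each returns a list of dicts, best first, with "p" (0 to 1); they miss things now and then, are a little off and sometimes report something else, mostly with a low value. They report only what shows in the picture. A call takes as long as a camera call.
- robot.spot_in(name, camera): "point" ([x, y, z] in m, in world coordinates, good to about 4 mm: the middle of the surface that is visible of it).
- robot.landmark_of(name, camera): "point" ([x, y, z] in m, in world coordinates, good to about 4 mm: a listed point, or the origin of a listed thing).
The state is a dict: "time": time; "joint_positions": joint angles; "qvel": joint speeds; "joint_torque": joint torques, N m; "tool_pos": TCP position; "ee_rot": TCP orientation; "wrist_force": force on the tool from outside, world axes, zero at the start; "wrist_torque": the same for the moment, N m; "width": finger opening in m.
Only numpy, scipy, OpenCV 4.12 (cv2) and the standard library are available. Lean on these libraries where they do the work, as an engineer would, in place of code of your own. Each camera call takes 0.05 s, during which the arm holds its last target.

TASK

Close the open canister with the stopper that lies on the white board: first stand the stopper upright on its plug's tip on the board and let go, then take it afresh and lower it, without dropping it, into the open canister's neck until its block sits fully home and level on the rim. Leave the canisters and everything else where they stand, and let go.

Things in the scene. Friction and masses are not known exactly. Their poses are not given: they have to be found in the camera images.
- stopper: loose stopper, about 90 g: square pale-wood grip block, 46 x 46 mm and 40 mm tall, over a tapered round cork plug 36 mm long (40 mm diameter at the block, 33 mm at the tip). Origin: the block's centre; z runs from plug to block, x and y are square to the block's sides. It starts lying on a side of the block on the board, axis level, block towards the robot, plug pointing away (within 0.7 rad)
- stopper_tip (a point): centre of the plug's small end face, 56 mm from the block's centre along the stopper's -z; axes as the stopper's. The stopper stands stably on this face, its block's centre then 56 mm above the surface
- stopper_shoulder (a point): centre of the block's underside where the plug begins, 20 mm from the block's centre along -z; this face lies on the canister's rim when the stopper is home; axes as the stopper's
- board: white plastic board fixed to the bench, 240 x 200 mm and 12 mm thick; origin at the centre of its underside (its top is 12 mm above), x along the 240 mm side, z up
- can_open: the open aluminium canister (full, 2 kg, standing loose on the bench): round body 96 mm across and 102 mm tall, tapering to a straight round neck, 55 mm outside and 44 mm inside diameter, rim 165 mm above the bench; the neck is open for 43 mm below the rim. Origin: centre of its underside, z up
- can_open_rim (a point): centre of the open canister's mouth, at rim height (165 mm above the bench); axes as the canister's, z up
- can_closed_a: the same kind of aluminium canister, but already closed by its own stopper (fixed in it), so 205 mm tall over all; 96 mm across; origin at the centre of its underside; a bystander
- can_closed_b: the same kind of aluminium canister, but already closed by its own stopper (fixed in it), so 205 mm tall over all; 96 mm across; origin at the centre of its underside; a bystander
- spatula: metal spatula lying flat on the bench, about 240 mm long, 15 mm or less thick; a bystander
- loaf_tin: dark steel loaf tin, open, 100 x 240 x 75 mm; origin at the centre of its underside; a bystander
- round_tins: stack of round steel baking tins, 122 mm across, 118 mm tall; origin at the centre of its underside; a bystander
- spray_bottle: white plastic bottle, 64 mm across, 190 mm tall; origin at the centre of its underside; a bystander
- carton: plain cardboard carton 100 x 120 x 90 mm; origin at the centre of its underside; a bystander
- jar: glass jar with a metal lid, 72 mm across, 110 mm tall; origin at the centre of its underside; a bystander

How it is judged:
By the outcome, as a careful person would: the job done as asked, in the order asked, and still so for the second after the job is handed in, with the robot touching nothing.
It also fails if it takes over 64 s, if anything falls off the work surface, if the arm or the gripper's body presses on something with over 40 N, if the wrist force passes 120 N, or if a joint passes its speed limit or range.

## Working session

There is one attempt and no reset: what is moved stays moved. The work goes in short steps, Python scripts to look and compute and a shell command to move; the robot and the scene stay as the last step left them, time stands still between calls to the robot, and variables do not carry over. Pictures are saved under pics/ and viewed, and the job is handed in when it is done.

```bash
ls; mkdir -p pics
cat > h.py <<'E'
import numpy as np, cv2
from scipy.spatial.transform import Rotation as R
from bench import robot
np.set_printoptions(precision=4,suppress=True)
def snap(cam,fn,crop=None,scale=1):
    s=robot.snapshot(cam); im=s["color"].copy()
    np.save(f'pics/{cam}.npy',s,allow_pickle=True)
    if crop: im=im[crop[1]:crop[3],crop[0]:crop[2]]
    if scale!=1: im=cv2.resize(im,None,fx=scale,fy=scale,interpolation=cv2.INTER_CUBIC)
    cv2.imwrite('pics/'+fn,im); return s
def load(cam): return np.load(f'pics/{cam}.npy',allow_pickle=True).item()
def ray(s,u,v):
    xd=(u-s['cx'])/s['fx']; yd=(v-s['cy'])/s['fy']
    x,y=xd,yd
    for _ in range(30):
        f=1+s['k1']*(x*x+y*y); x,y=xd/f,yd/f
    T=np.array(s['world_from_camera']); d=T[:3,:3]@[x,y,1]; return T[:3,3],d
def at_z(s,u,v,z):
    o,d=ray(s,u,v); return o+d*(z-o[2])/d[2]
def proj(s,p):
    T=np.linalg.inv(np.array(s['world_from_camera'])); c=T[:3,:3]@np.array(p)+T[:3,3]
    x,y=c[:2]/c[2]; f=1+s['k1']*(x*x+y*y); return np.array([s['cx']+s['fx']*x*f,s['cy']+s['fy']*y*f])
E
python3 - <<'E'
from h import *
o=robot.get_obs(); print(o)
for c in ['top','side']:
    s=snap(c,c+'0.png'); print(c,s['fx'],s['k1'],np.array(s['world_from_camera']))
    for n in ['stopper','stopper_tip','stopper_shoulder','board','can_open','can_open_rim','can_closed_a','spatula','loaf_tin','round_tins','spray_bottle','carton','jar']:
        print(n,[(np.round(d['point'],3),round(d['p'],2)) for d in robot.landmark_of(n,c)[:3]])
E
```

```text
pics
{'time': 0.0, 'joint_positions': array([-1.3241,  0.088 ,  1.3723,  0.    ,  1.6836, -0.1031]), 'qvel': array([-0.0011, -0.0006, -0.0009,  0.0012,  0.0004,  0.0015]), 'joint_torque': array([  0.0023, -34.0172, -30.243 ,   0.0721,   0.0329,  -0.0002]), 'tool_pos': array([ 0.1883, -0.5161,  0.1787]), 'ee_rot': array([-1.5705,  0.0023, -1.221 ]), 'wrist_force': array([-0.2084,  1.1331, -0.2311]), 'wrist_torque': array([-0.0568,  0.0498, -0.0051]), 'width': 0.09389237239910732}
top 554.2204674885288 -0.06885988239877909 [[-0.0239 -0.9853  0.1694  0.4062]
 [-0.9996  0.0211 -0.0184 -0.0579]
 [ 0.0145 -0.1698 -0.9854  1.4187]
 [ 0.      0.      0.      1.    ]]
stopper [(array([ 0.505, -0.236,  0.036]), 0.9), (array([ 0.476,  0.15 , -0.003]), 0.42)]
stopper_tip [(array([ 0.554, -0.211,  0.034]), 0.62)]
stopper_shoulder [(array([ 0.522, -0.23 ,  0.032]), 0.73)]
board [(array([ 0.529, -0.198, -0.002]), 0.96)]
can_open [(array([0.552, 0.337, 0.001]), 0.96)]
can_open_rim [(array([0.552, 0.335, 0.168]), 0.67)]
can_closed_a [(array([0.631, 0.165, 0.002]), 0.8), (array([ 0.477,  0.151, -0.001
[... 869 characters left out ...]
ray([ 0.53 , -0.192,  0.003]), 0.64)]
can_open [(array([0.552, 0.333, 0.004]), 0.61)]
can_open_rim [(array([0.552, 0.333, 0.168]), 0.88)]
can_closed_a [(array([ 0.476,  0.148, -0.003]), 0.61), (array([ 0.633,  0.164, -0.001]), 0.58)]
spatula [(array([ 0.452, -0.004, -0.002]), 0.89)]
loaf_tin [(array([ 0.782, -0.152,  0.004]), 0.78)]
round_tins [(array([ 0.778,  0.053, -0.002]), 0.65), (array([ 0.552, -0.485,  0.   ]), 0.56)]
spray_bottle [(array([ 0.731,  0.304, -0.001]), 0.81), (array([ 0.519, -0.229,  0.034]), 0.22)]
carton [(array([ 0.556, -0.204,  0.033]), 0.67), (array([ 0.55 , -0.485, -0.001]), 0.61)]
jar [(array([ 0.687, -0.408, -0.002]), 0.64), (array([ 0.555, -0.207,  0.033]), 0.4)]
```

View pics/top0.png

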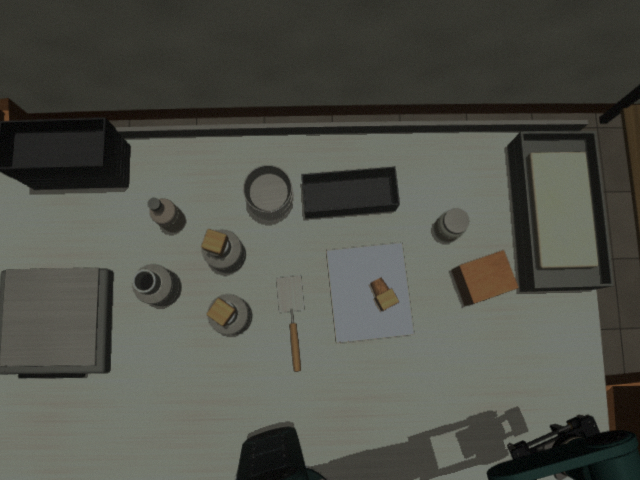

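View pics/side0.png

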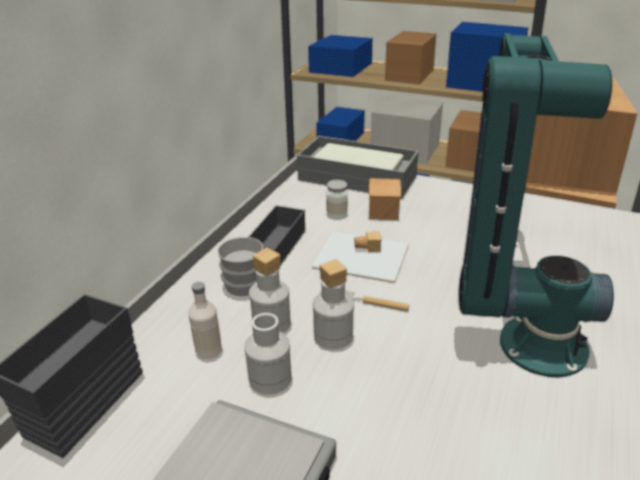

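Run:
```python
from h import *
import cv2
s=load('top'); im=s['color'][255:335,345:425]; a=cv2.resize(im,None,fx=5,fy=5,interpolation=cv2.INTER_CUBIC)
s2=load('side'); im=s2['color'][220:270,345:395]; b=cv2.resize(im,(400,400),interpolation=cv2.INTER_CUBIC)
def draw(img,s,ox,oy,f,c,yaw):
    p=np.array([np.cos(yaw),np.sin(yaw),0]);q=np.array([-p[1],p[0],0]);c=np.array(c)
    for z in (-.023,.023):
        pts=[c+p*i+q*j+[0,0,z] for i,j in((-.02,-.023),(.02,-.023),(.02,.023),(-.02,.023))]
        cv2.polylines(img,[np.array([((proj(s,x)-[ox,oy])+.5)*f for x in pts]).astype(int)],True,(0,0,255),1)
    for d,r in((.02,.02),(.056,.0165)):
        pts=[c+p*d+q*r*np.cos(t)+np.array([0,0,r*np.sin(t)]) for t in np.linspace(0,6.28,24)]
        cv2.polylines(img,[np.array([((proj(s,x)-[ox,oy])+.5)*f for x in pts]).astype(int)],True,(0,255,0),1)
a=np.clip(a*1.5,0,255).astype('uint8');b=np.clip(b*1.3,0,255).astype('uint8')
a0=a.copy();b0=b.copy()
c=(.5035,-.2345,.035);y=np.radians(28)
draw(a,s,345,255,5,c,y);draw(b,s2,345,220,8,c,y)
cv2.imwrite('pics/z1.png',np.vstack([np.hstack([a,b])]))
```

```text
(no output)
```

View pics/z1.png

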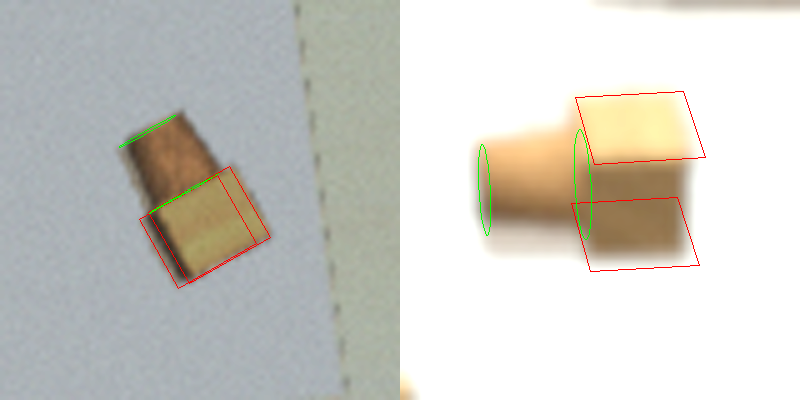

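```bash
cat >> h.py <<'E'
def Rt(psi,t,flip=1):
    psi,t=np.radians(psi),np.radians(t)
    y=np.array([np.cos(t)*np.cos(psi),np.cos(t)*np.sin(psi),-np.sin(t)]); x=flip*np.array([np.sin(psi),-np.cos(psi),0])
    return R.from_matrix(np.column_stack([x,y,np.cross(x,y)]))
def row(p,Rg,gp=True,p0=None,R0=None):
    """creep shift for the grasp point (gp) or TCP to reach p"""
    o=robot.get_obs(); p0=o['tool_pos'] if p0 is None else p0; R0=R.from_euler('xyz',o['ee_rot']) if R0 is None else R0
    p=np.array(p,float)
    if gp: p=p+.019*Rg.apply([0,1,0])
    return np.round(np.r_[R0.inv().apply(p-p0)*1000,(R0.inv()*Rg).as_rotvec()*180/np.pi],1)
def st():
    o=robot.get_obs(); Rg=R.from_euler('xyz',o['ee_rot']); y=Rg.apply([0,1,0])
    print('t',round(o['time'],2),'q',o['joint_positions'],'gp',o['tool_pos']-.019*y,'y',y,'x',Rg.apply([1,0,0]),'F',o['wrist_force'],'w',round(o['width'],4))
E
python3 - <<'E'
from h import *
Rg=Rt(28,30); b=np.array([.5035,-.2345,.036]); y=Rg.apply([0,1,0])
print(row(b-.12*y+[0,0,.03],Rg))
E
```

```text
[-145.1   63.4  306.    59.9   -7.2    4.2]
```

```bash
python3 -m creep '[[-20,-20,50,10,-1,1,0],[-50,0,110,20,-2,1,0],[-80,20,170,30,-4,2,0],[-110,40,230,40,-5,3,0],[-128,55,270,50,-6,3.5,0]]'; python3 -c "
from h import *
st()"
```

```text
time: 2.02
tool_pos: [0.395, -0.3081, 0.1275]
ee_rot: [-0.692, 0.007, -1.105]
wrist_force: [0.3, -0.2, 0.1]
width: 0.0941
t 2.02 q [-1.3919  0.0089  1.8398  0.8295  1.609  -0.3897] gp [ 0.382  -0.3148  0.1396] y [ 0.6858  0.3495 -0.6384] x [ 0.4488 -0.8936 -0.007 ] F [ 0.3207 -0.1742  0.1173] w 0.0941
```

```bash
python3 -c "
from h import *
Rg=Rt(28,30); b=np.array([.5035,-.2345,.036]); y=Rg.apply([0,1,0])
print(row(b-.12*y+[0,0,.01],Rg)); print(row(b-.10*y,Rg))"
```

```text
[-14.9  52.6   3.2   9.7  -1.1   0.9]
[-15.1  78.7  -1.1   9.7  -1.1   0.9]
```

```bash
python3 -m creep '[[-15,52,3,9.7,-1.1,0.9,0],[-15,52,3,9.7,-1.1,0.9,0],[-15,52,3,9.7,-1.1,0.9,0]]'
python3 - <<'E'
from h import *
st()
s=snap('side','s1.png',(300,160,500,310),4); s=snap('top','t1.png',(300,220,500,370),4)
for c in('side','top'):
  for n in ('stopper','stopper_tip'): print(c,n,[(np.round(d['point'],4),round(d['p'],2)) for d in robot.landmark_of(n,c)[:1]])
Rg=Rt(28,30); b=np.array([.5035,-.2345,.036])
print(row(b,Rg))
E
```

```text
time: 2.4
tool_pos: [0.4247, -0.2781, 0.0979]
ee_rot: [-0.529, -0.0, -1.081]
wrist_force: [-0.5, -0.2, 0.7]
width: 0.0938
t 2.4 q [-1.3859  0.1011  1.928   0.9672  1.5799 -0.5445] gp [ 0.4102 -0.2858  0.1075] y [ 0.7616  0.4062 -0.505 ] x [ 0.4706 -0.8823  0.0001] F [-0.5118 -0.247   0.7283] w 0.0938
side stopper [(array([ 0.5001, -0.2342,  0.0369]), 0.75)]
side stopper_tip [(array([ 0.5559, -0.2073,  0.0313]), 0.6)]
top stopper [(array([ 0.5068, -0.2348,  0.0363]), 0.84)]
top stopper_tip [(array([ 0.5523, -0.2135,  0.0342]), 0.92)]
[ -0.9 127.8  -7.9   0.3   0.1  -0.1]
```

View pics/s1.png

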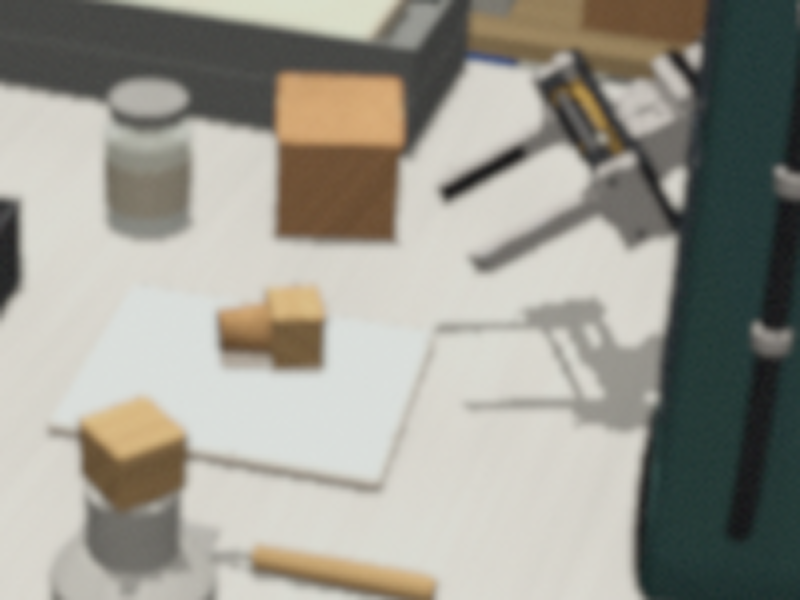

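View pics/t1.png

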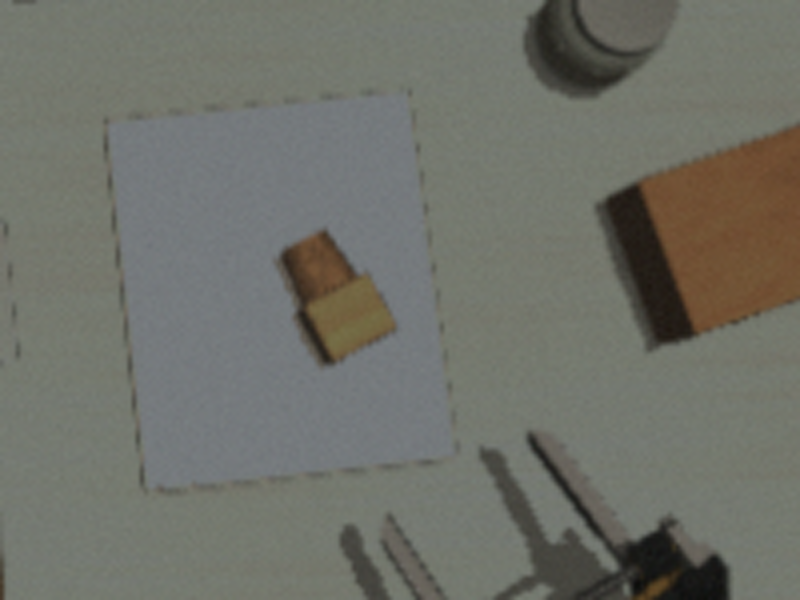

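```bash
python3 -m creep '[[-1,40,-3,0,0,0,0],[-1,80,-6,0,0,0,0],[-1,110,-8,0,0,0,0],[-1,128,-8,0,0,0,0],[-1,128,-8,0,0,0,0]]'
python3 - <<'E'
from h import *
st()
E
```

```text
time: 3.32
tool_pos: [0.5182, -0.2237, 0.0247]
ee_rot: [-0.527, 0.004, -1.079]
wrist_force: [-0.4, 0.5, 0.1]
width: 0.0936
t 3.33 q [-1.1484  0.2173  1.9871  1.0968  1.3206 -0.5877] gp [ 0.5038 -0.2315  0.0343] y [ 0.7607  0.4102 -0.503 ] x [ 0.4726 -0.8813 -0.004 ] F [-0.439   0.5148  0.0511] w 0.0936
```

```bash
python3 -m creep '[[0,0,0,0,0,0,255],[0,0,0,0,0,0,255],[0,0,0,0,0,0,255],[0,0,0,0,0,0,255],[0,0,0,0,0,0,255]]';  python3 - <<'E'
from h import *
st()
snap('side','s2.png',(300,160,500,310),4); snap('top','t2.png',(300,220,500,370),4)
E
```

```text
time: 3.95
tool_pos: [0.518, -0.2249, 0.0248]
ee_rot: [-0.527, 0.003, -1.081]
wrist_force: [0.1, -0.4, -0.0]
width: 0.0473
t 3.95 q [-1.1501  0.2169  1.9874  1.0973  1.3197 -0.5879] gp [ 0.5035 -0.2326  0.0344] y [ 0.7619  0.408  -0.503 ] x [ 0.4704 -0.8825 -0.0032] F [ 0.0797 -0.4019 -0.0035] w 0.0473
```

View pics/s2.png

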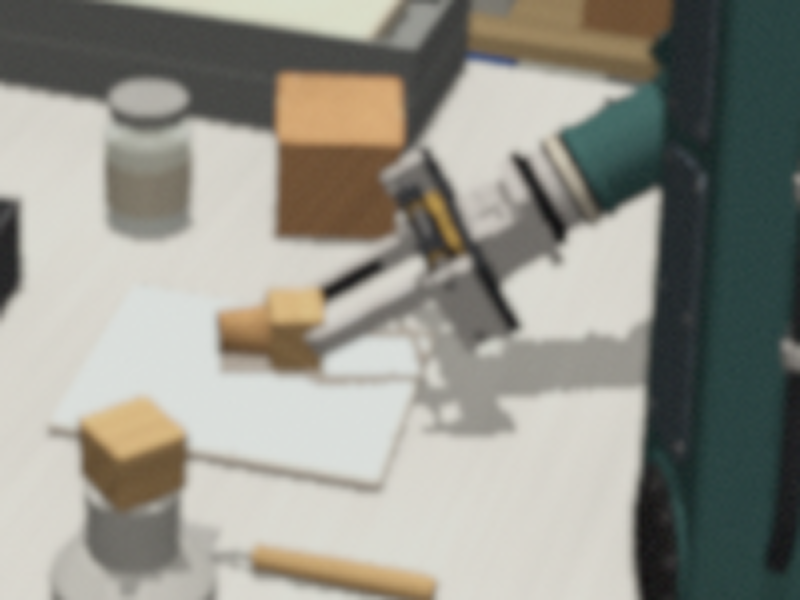

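View pics/t2.png

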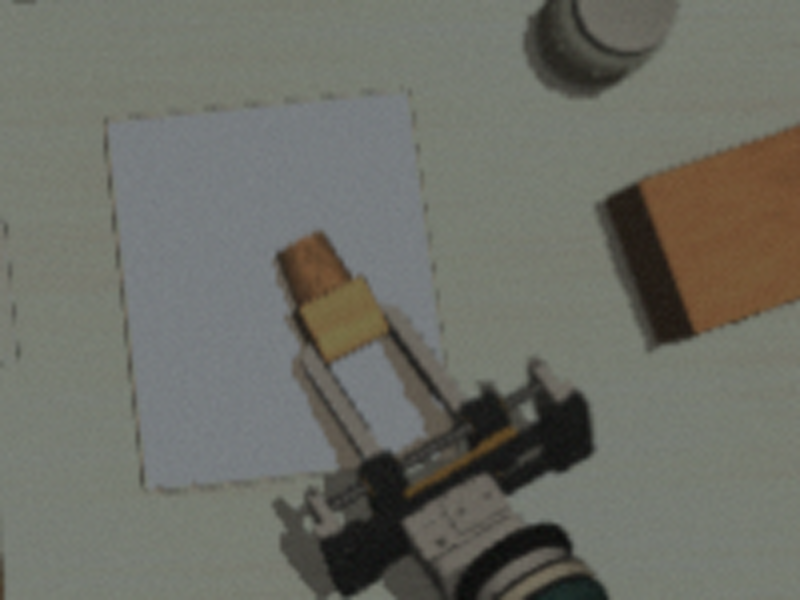

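Run:
```python
from h import *
o=robot.get_obs();Rg=R.from_euler('xyz',o['ee_rot'])
for c,off in(('side',(300,160)),('top',(300,220))):
    s=load(c); im=cv2.imread(f'pics/{c[0]}2.png')
    for sx in(-.0235,0,.0235):
        for yy,col in((0,(0,0,255)),(-.019,(0,255,0))):
            u=(proj(s,o['tool_pos']+Rg.apply([sx,yy,0]))-off)*4
            cv2.circle(im,tuple(u.astype(int)),4,col,-1)
    cv2.imwrite(f'pics/{c}2b.png',im[150:450,150:550] )
a=cv2.imread('pics/side2b.png');b=cv2.imread('pics/top2b.png');cv2.imwrite('pics/c2.png',np.hstack([a,b]))
```

```text
(no output)
```

View pics/c2.png

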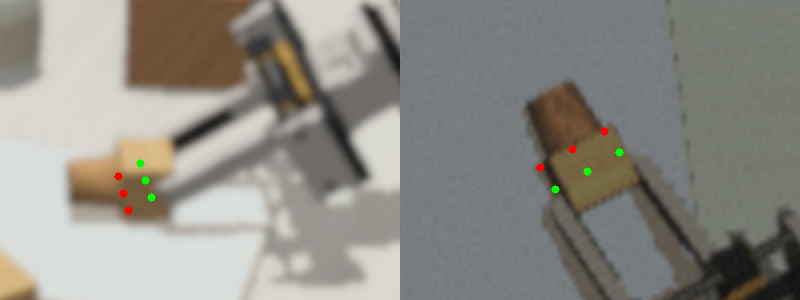

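Run:
```python
from h import *
p=np.array([.4247,-.2781,.0979]);Rg=R.from_euler('xyz',[-.529,0,-1.081])
out=[]
for c,off in(('side',(300,160)),('top',(300,220))):
    s=load(c); im=cv2.imread(f'pics/{c[0]}1.png')
    for sx in(-.047,-.0535,.0535,.047):
        for yy,col in((0,(0,0,255)),(-.019,(0,255,0))):
            u=(proj(s,p+Rg.apply([sx,yy,0]))-off)*4
            cv2.circle(im,tuple(u.astype(int)),3,col,-1)
    out.append(im[:,400:800] if c=='side' else im[:,300:700])
cv2.imwrite('pics/c1.png',np.hstack(out))
```

```text
(no output)
```

View pics/c1.png

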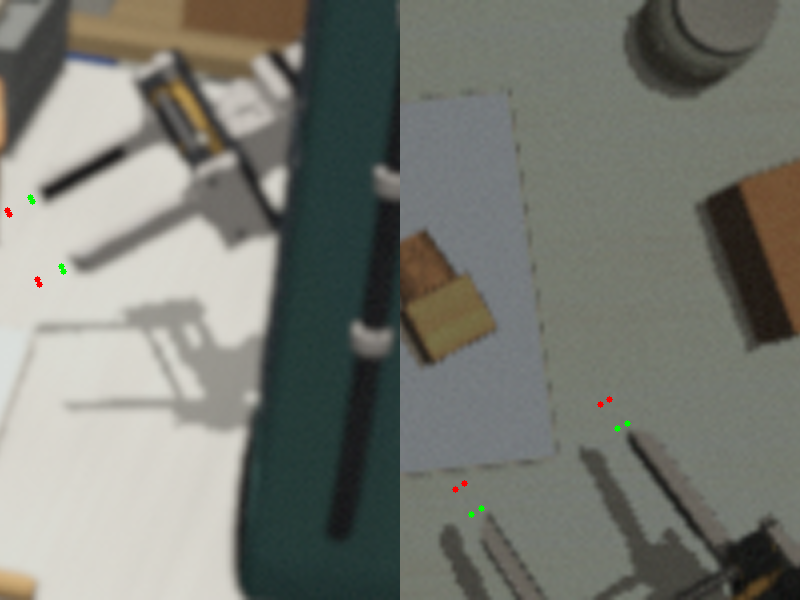

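```bash
python3 -m creep '[[0,0,0,0,0,0,70],[0,0,0,0,0,0,70],[0,7,4,0,0,0,70],[0,14,8,0,0,0,70],[0,14,8,0,0,0,70]]'; python3 -m creep '[[0,0,0,0,0,0,255],[0,0,0,0,0,0,255],[0,0,0,0,0,0,255],[0,0,0,0,0,0,255]]';  python3 - <<'E'
from h import *
st()
a=snap('side','s3.png',(340,200,440,300),4);b=snap('top','t3.png',(340,260,440,360),4)
cv2.imwrite('pics/c3.png',np.hstack([cv2.imread('pics/s3.png'),cv2.imread('pics/t3.png')]))
E
```

```text
time: 4.68
tool_pos: [0.5325, -0.2159, 0.0245]
ee_rot: [-0.527, 0.004, -1.079]
wrist_force: [-0.3, -0.1, 0.5]
width: 0.0685
time: 5.18
tool_pos: [0.5321, -0.217, 0.0246]
ee_rot: [-0.527, 0.004, -1.081]
wrist_force: [1.0, -0.7, -0.5]
width: 0.0467
t 5.17 q [-1.1134  0.2196  1.9847  1.1152  1.2939 -0.574 ] gp [ 0.5176 -0.2247  0.0341] y [ 0.7616  0.4086 -0.5029] x [ 0.4708 -0.8822 -0.0037] F [ 1.0152 -0.7142 -0.4968] w 0.0467
```

View pics/c3.png

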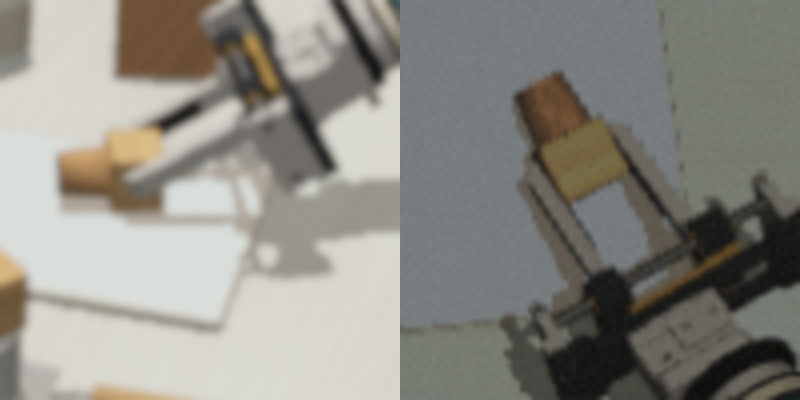

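```bash
python3 -m creep '[[0,-8,13,0,0,0,255],[0,-20,34,0,0,0,255],[0,-40,69,0,0,0,255],[0,-45,78,0,0,0,255]]'
python3 - <<'E'
from h import *
st()
o=robot.get_obs(); p=o['tool_pos']; R0=R.from_euler('xyz',o['ee_rot'])
f=np.array([np.cos(np.radians(28)),np.sin(np.radians(28)),0])
bt=np.array([0.,-.0343,.0077])   # guess block in tool
p0=np.array([.5321,-.217,.0246]);Rq=R.from_euler('xyz',[-.527,.004,-1.081])
bt=Rq.inv().apply(np.array([.5035,-.2345,.035])-p0);print('bt',bt); bt[0]=0
b=p+R0.apply(bt);print('b',b)
for t in (50,80,100,120):
    Rg=Rt(28,t); goal=np.array([.51,-.215,.12])-Rg.apply(bt)
    print(t,np.round(goal,3),row(goal,Rg,gp=False))
E
```

```text
time: 5.78
tool_pos: [0.5332, -0.2181, 0.1177]
ee_rot: [-0.527, -0.002, -1.08]
wrist_force: [1.1, -0.2, -0.1]
width: 0.0466
t 5.78 q [-1.1123  0.0557  1.9307  1.0716  1.3911 -0.3806] gp [ 0.5187 -0.2258  0.1273] y [ 0.7628  0.4062 -0.503 ] x [ 0.4712 -0.882   0.0022] F [ 1.1344 -0.1592 -0.1385] w 0.0466
bt [ 0.0019 -0.0342 -0.0078]
b [ 0.5037 -0.2339  0.1281]
50 [ 0.535 -0.202  0.099] [-13.7  17.2 -11.8 -19.8   0.2  -0. ]
80 [ 0.522 -0.209  0.088] [-13.7  10.5 -28.6 -49.8   0.2   0. ]
100 [ 0.512 -0.214  0.085] [-13.7   1.6 -36.9 -69.8   0.2   0.1]
120 [ 0.501 -0.22   0.086] [-13.8  -9.6 -41.7 -89.8   0.2   0.1]
```

```bash
python3 -m creep '[[-7,10,-6,-10,0,0,255],[-14,17,-12,-20,0,0,255],[-14,15,-18,-30,0,0,255],[-14,13,-23,-40,0,0,255],[-14,10.5,-28.6,-49.8,0,0,255]]'
python3 - <<'E'
from h import *
st()
bt=np.array([0,-.0342,-.0078])
for t in (90,100,110,120):
    Rg=Rt(28,t); goal=np.array([.51,-.215,.12])-Rg.apply(bt)
    print(t,np.round(goal,3),row(goal,Rg,gp=False))
E
```

```text
time: 6.4
tool_pos: [0.5208, -0.2071, 0.085]
ee_rot: [-1.402, 0.003, -1.081]
wrist_force: [-0.3, -0.4, -2.4]
width: 0.0464
t 6.4 q [-0.5808  0.0683  1.5913  0.1516  1.4046  0.4807] gp [ 0.518  -0.2086  0.1037] y [ 0.1472  0.0816 -0.9857] x [ 0.4708 -0.8822 -0.0027] F [-0.3432 -0.3686 -2.3887] w 0.0464
90 [ 0.517 -0.211  0.086] [ 1.9 -1.7 -5.2 -9.7  0.1 -0.2]
100 [ 0.512 -0.214  0.085] [  1.9  -1.9 -11.4 -19.7   0.1  -0.2]
110 [ 0.506 -0.217  0.085] [  1.9  -3.1 -17.3 -29.7   0.1  -0.2]
120 [ 0.501 -0.22   0.086] [  1.9  -5.4 -23.  -39.7   0.1  -0.1]
```

```bash
python3 -m creep '[[1,-1.7,-5,-9.7,0,0,255],[2,-1.9,-11.4,-19.7,0,0,255],[2,-3.1,-17.3,-29.7,0,0,255],[2,-5.4,-23,-39.7,0,0,255],[2,-5.4,-23,-39.7,0,0,255]]'
python3 - <<'E'
from h import *
st()
a=snap('side','s4.png',(320,160,440,280),4);b=snap('top','t4.png',(330,230,450,350),3.3333)
cv2.imwrite('pics/c4.png',np.hstack([cv2.resize(cv2.imread('pics/s4.png'),(400,400)),cv2.imread('pics/t4.png')[:400,:400]]))
for c in('side','top'):
  for n in ('stopper','stopper_tip','stopper_shoulder'): print(c,n,[(np.round(d['point'],4),round(d['p'],2)) for d in robot.landmark_of(n,c)[:2]])
E
```

```text
time: 7.02
tool_pos: [0.5013, -0.2174, 0.0807]
ee_rot: [-2.094, 0.011, -1.076]
wrist_force: [0.3, -0.5, -2.1]
width: 0.0466
t 7.03 q [-0.2773  0.4427  1.2315 -0.3629  1.8482  0.7636] gp [ 0.5097 -0.2131  0.0972] y [-0.4448 -0.2284 -0.866 ] x [ 0.4744 -0.8802 -0.0115] F [ 0.2882 -0.489  -2.0747] w 0.0466
side stopper [(array([ 0.507 , -0.2142,  0.1145]), 0.67)]
side stopper_tip [(array([ 0.5137, -0.212 ,  0.0551]), 0.87), (array([ 0.4752,  0.1484, -0.0061]), 0.2)]
side stopper_shoulder [(array([ 0.5093, -0.2126,  0.0909]), 0.64)]
top stopper [(array([ 0.5124, -0.2092,  0.1123]), 0.89)]
top stopper_tip []
top stopper_shoulder [(array([ 0.5087, -0.213 ,  0.0918]), 0.55), (array([ 0.5103, -0.2105,  0.1135]), 0.19)]
```

View pics/c4.png

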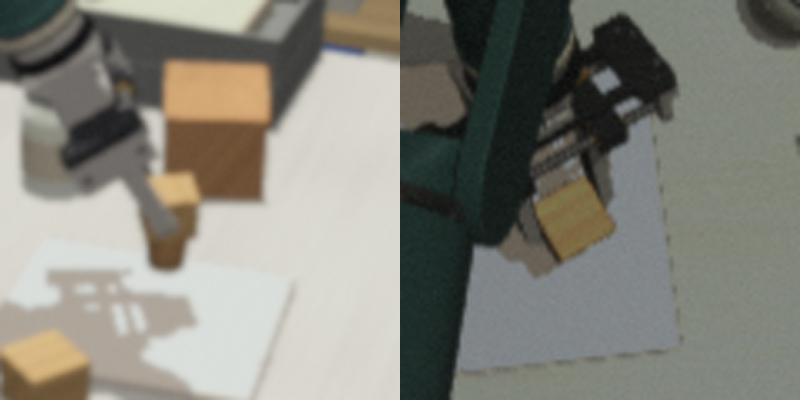

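```bash
cat >> h.py <<'E'
def drawst(img,s,ox,oy,f,c,Rs):
    """Rs: stopper rotation (z plug->block)"""
    c=np.array(c); P=lambda v:((proj(s,c+Rs.apply(v))-[ox,oy])+.5)*f
    for z in(-.02,.02):
        cv2.polylines(img,[np.array([P([x,y,z]) for x,y in((-.023,-.023),(.023,-.023),(.023,.023),(-.023,.023))]).astype(int)],True,(0,0,255),1)
    for d,r in((-.02,.02),(-.056,.0165)):
        cv2.polylines(img,[np.array([P([r*np.cos(t),r*np.sin(t),d]) for t in np.linspace(0,6.28,24)]).astype(int)],True,(0,255,0),1)
def overlay(fn,c,Rs,f=5,h=40,tops=True):
    out=[]
    for n in('side','top'):
        s=load(n); u=proj(s,c).astype(int); x0,y0=np.clip(u[0]-h,0,640-2*h),np.clip(u[1]-h,0,480-2*h)
        im=cv2.resize(s['color'][y0:y0+2*h,x0:x0+2*h],None,fx=f,fy=f,interpolation=cv2.INTER_CUBIC)
        g=im.copy(); drawst(g,s,x0,y0,f,c,Rs); out.append(g)
    cv2.imwrite('pics/'+fn,np.hstack(out))
E
python3 - <<'E'
from h import *
overlay('o4.png',(.509,-.213,.112),R.from_euler('z',28,degrees=True))
E
```

```text
(no output)
```

View pics/o4.png

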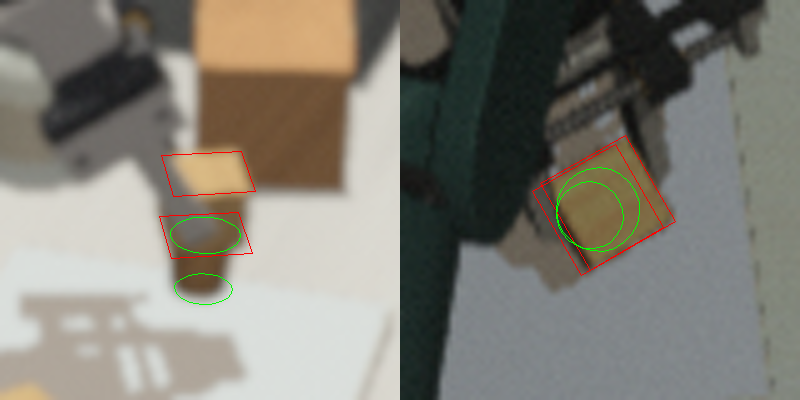

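Run:
```python
from h import *
o=robot.get_obs(); print(R.from_euler('xyz',o['ee_rot']).inv().apply([0,0,-1]), o['tool_pos']+R.from_euler('xyz',o['ee_rot']).apply([0,-.0342,-.0078]))
Rg=Rt(28,120);print(row(o['tool_pos']+[0,0,-.04],Rg,gp=False))
```

```text
[0.0021 0.8699 0.4933] [ 0.51   -0.2159  0.1211]
[ 0.1 34.8 19.7 -0.4  0.1 -0.1]
```

```bash
python3 -m creep '[[0,13,7.5,0,0,0,255],[0,26,15,0,0,0,255],[0,31,17.5,0,0,0,255],[0,33,18.7,0,0,0,255],[0,33,18.7,0,0,0,255]]'
python3 - <<'E'
from h import *
st()
a=snap('side','s5.png');b=snap('top','t5.png')
overlay('o5.png',(.509,-.213,.070),R.from_euler('z',28,degrees=True))
E
```

```text
time: 8.05
tool_pos: [0.5013, -0.2197, 0.048]
ee_rot: [-2.089, 0.004, -1.08]
wrist_force: [-0.1, 0.1, -0.2]
width: 0.0464
t 8.05 q [-0.2804  0.4618  1.2707 -0.3586  1.7857  0.7888] gp [ 0.5096 -0.2154  0.0645] y [-0.4387 -0.2305 -0.8686] x [ 0.4712 -0.882  -0.0039] F [-0.0935  0.1464 -0.1685] w 0.0464
```

View pics/o5.png

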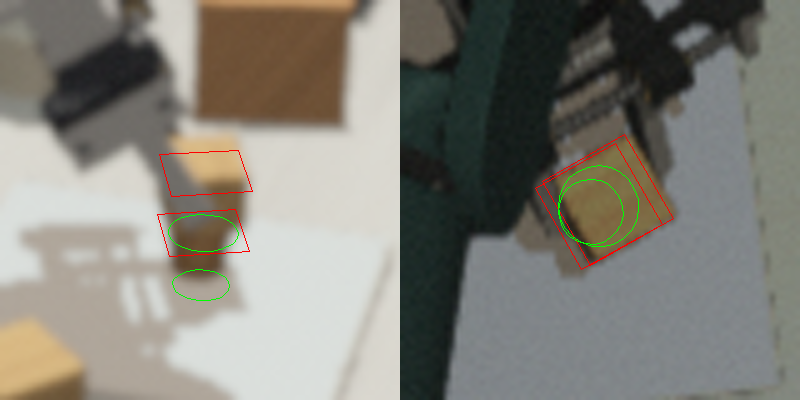

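```bash
python3 -m creep '[[0,2,1.1,-0.5,0,0,255],[0,4,2.3,-0.5,0,0,255],[0,5.2,3,-0.5,0,0,255],[0,5.2,3,-0.5,0,0,255]]'; python3 -m creep '[[0,0.9,0.5,0,0,0,255],[0,1.7,1,0,0,0,255],[0,1.7,1,0,0,0,255]]'
```

```text
time: 8.65
tool_pos: [0.5011, -0.2197, 0.0418]
ee_rot: [-2.098, 0.004, -1.08]
wrist_force: [0.3, 1.1, -1.4]
width: 0.0464
time: 9.02
tool_pos: [0.5012, -0.2197, 0.04]
ee_rot: [-2.098, 0.004, -1.08]
wrist_force: [0.6, -0.5, -1.0]
width: 0.0464
```

```bash
python3 -m creep '[[0,0.9,0.5,0,0,0,255],[0,1.7,1,0,0,0,255],[0,1.7,1,0,0,0,255]]'; python3 -c "
from h import *
st()
snap('side','s6.png');snap('top','t6.png')
overlay('o6.png',(.509,-.213,.068),R.from_euler('z',28,degrees=True))"
```

```text
time: 9.4
tool_pos: [0.5012, -0.2197, 0.038]
ee_rot: [-2.098, 0.004, -1.08]
wrist_force: [0.4, -0.5, -1.3]
width: 0.0464
t 9.4 q [-0.2775  0.4756  1.2754 -0.3623  1.7757  0.797 ] gp [ 0.5096 -0.2152  0.0544] y [-0.4454 -0.2339 -0.8642] x [ 0.4711 -0.8821 -0.004 ] F [ 0.4435 -0.4748 -1.343 ] w 0.0464
```

View pics/o6.png

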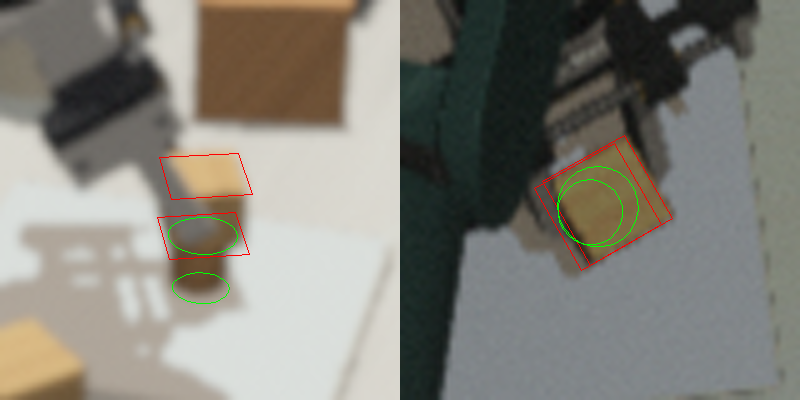

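```bash
python3 -m creep '[[0,0.9,0.5,0,0,0,255],[0,0.9,0.5,0,0,0,255]]'; python3 -m creep '[[0,0.9,0.5,0,0,0,255],[0,0.9,0.5,0,0,0,255]]'; python3 -m creep '[[0,0.9,0.5,0,0,0,255],[0,0.9,0.5,0,0,0,255]]'
```

```text
time: 9.75
tool_pos: [0.5013, -0.2197, 0.0372]
ee_rot: [-2.098, 0.004, -1.08]
wrist_force: [0.1, 0.1, -0.6]
width: 0.0466
time: 10.0
tool_pos: [0.5015, -0.2197, 0.037]
ee_rot: [-2.097, 0.003, -1.08]
wrist_force: [0.1, 1.1, 4.8]
width: 0.0467
time: 10.25
tool_pos: [0.5016, -0.2197, 0.0369]
ee_rot: [-2.097, 0.003, -1.08]
wrist_force: [1.0, 2.5, 7.0]
width: 0.0465
```

```bash
python3 -m creep '[[0,-0.8,-0.4,0,0,0,255],[0,-0.8,-0.4,0,0,0,200],[0,-0.8,-0.4,0,0,0,120],[0,-0.8,-0.4,0,0,0,40],[0,-0.8,-0.4,0,0,0,40]]'; python3 -c "
from h import *
st()
snap('side','s7.png');snap('top','t7.png')
overlay('o7.png',(.509,-.213,.068),R.from_euler('z',28,degrees=True))"
```

```text
time: 10.88
tool_pos: [0.5008, -0.2196, 0.0352]
ee_rot: [-2.099, 0.005, -1.08]
wrist_force: [-0.2, 0.2, 0.4]
width: 0.0661
t 10.88 q [-0.2776  0.4779  1.2781 -0.3619  1.7719  0.7984] gp [ 0.5093 -0.2151  0.0516] y [-0.4462 -0.2336 -0.8639] x [ 0.4711 -0.8821 -0.0048] F [-0.2006  0.2173  0.3713] w 0.0661
```

View pics/o7.png

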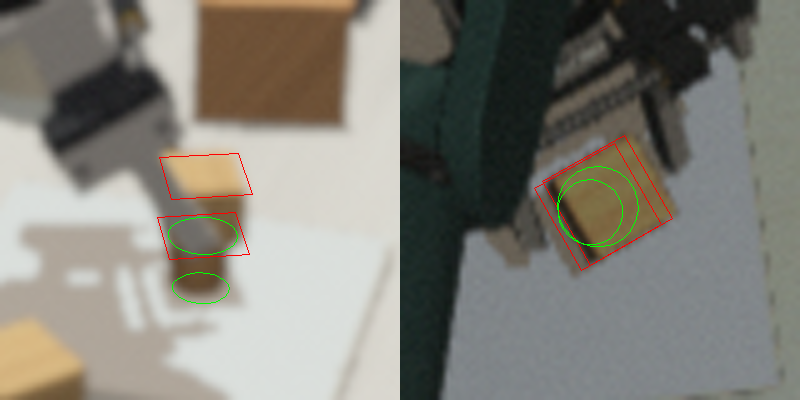

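Standing. Open more and back away along the fingers.

```bash
python3 -m creep '[[0,0,0,0,0,0,0],[0,0,0,0,0,0,0],[0,-15,0,0,0,0,0],[0,-50,0,0,0,0,0],[0,-100,0,0,0,0,0]]'
python3 - <<'E'
from h import *
st()
snap('side','s8.png');snap('top','t8.png')
for c in('side','top'):
  for n in ('stopper','stopper_tip','stopper_shoulder','can_open_rim'): print(c,n,[(np.round(d['point'],4),round(d['p'],2)) for d in robot.landmark_of(n,c)[:2]])
overlay('o8.png',(.509,-.213,.068),R.from_euler('z',28,degrees=True))
E
```

```text
time: 11.6
tool_pos: [0.5456, -0.1958, 0.1231]
ee_rot: [-2.099, 0.005, -1.081]
wrist_force: [0.3, -0.9, 0.2]
width: 0.0937
t 11.6 q [-0.2288  0.5098  1.0526 -0.3648  1.9712  0.7742] gp [ 0.5541 -0.1914  0.1395] y [-0.4471 -0.2332 -0.8635] x [ 0.4707 -0.8823 -0.0054] F [ 0.2982 -0.9051  0.2143] w 0.0937
side stopper [(array([ 0.5044, -0.2187,  0.07  ]), 0.77), (array([0.5537, 0.3348, 0.1651]), 0.74)]
side stopper_tip [(array([ 0.5126, -0.2103,  0.0097]), 0.74)]
side stopper_shoulder [(array([ 0.5093, -0.22  ,  0.0486]), 0.84)]
side can_open_rim [(array([0.5542, 0.3349, 0.1674]), 0.84)]
top stopper [(array([ 0.5137, -0.2135,  0.0675]), 0.83)]
top stopper_tip []
top stopper_shoulder [(array([ 0.512 , -0.2164,  0.0476]), 0.96), (array([ 0.7309,  0.3056, -0.0005]), 0.22)]
top can_open_rim [(array([0.554 , 0.3356, 0.1659]), 0.75)]
```

View pics/o8.png

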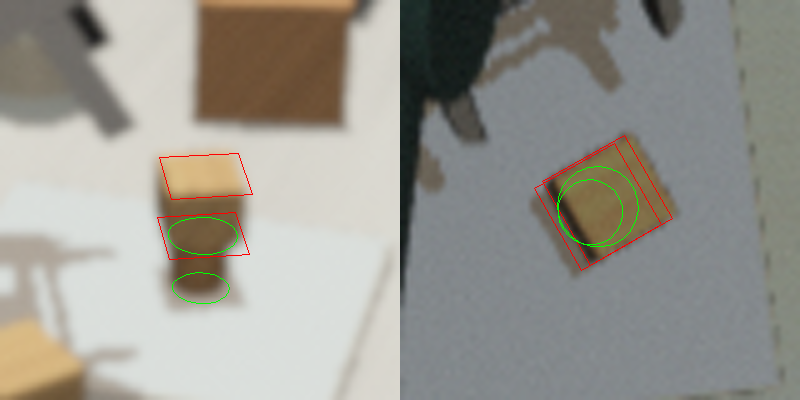

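Run:
```python
from h import *
for t in (110,100,90):
    print(t,row([.510,-.2155,.17],Rt(28,t),gp=False))
```

```text
110 [  0.3 -22.2 -58.9  10.3   0.2  -0.3]
100 [  0.3 -22.2 -58.9  20.3   0.2  -0.3]
90 [  0.3 -22.2 -58.9  30.3   0.2  -0.3]
```

```bash
python3 -m creep '[[0,-25,-15,8,0,0,0],[0,-25,-30,16,0,0,0],[0,-24,-45,24,0,0,0],[0,-22,-59,30.3,0.2,-0.3,0],[0,-22,-59,30.3,0.2,-0.3,0]]'
python3 - <<'E'
from h import *
st()
print(row([.510,-.2155,.120],Rt(28,90),gp=False))
snap('side','s9.png');snap('top','t9.png')
overlay('o9.png',(.510,-.2155,.068),R.from_euler('z',28,degrees=True))
o=robot.get_obs();Rg=R.from_euler('xyz',o['ee_rot'])
im=cv2.imread('pics/s9.png')
for sx in(-.047,.047):
    for yy,col in((0,(0,0,255)),(-.019,(0,255,0))):
        cv2.circle(im,tuple(proj(load('side'),o['tool_pos']+Rg.apply([sx,yy,0])).astype(int)),1,col,-1)
cv2.imwrite('pics/s9b.png',cv2.resize(im[120:280,280:440],None,fx=3.7,fy=3.7,interpolation=cv2.INTER_CUBIC))
E
```

```text
time: 12.72
tool_pos: [0.5084, -0.2167, 0.172]
ee_rot: [-1.569, -0.003, -1.087]
wrist_force: [0.4, 0.0, -0.2]
width: 0.094
t 12.72 q [-0.5056  0.0915  1.3816 -0.      1.6645  0.581 ] gp [ 0.5083 -0.2167  0.191 ] y [ 0.0035 -0.0019 -1.    ] x [ 0.4656 -0.885   0.0033] F [ 0.3684  0.023  -0.2474] w 0.094
[-0.5 52.   1.9 -0.1 -0.3  0.2]
```

View pics/s9b.png

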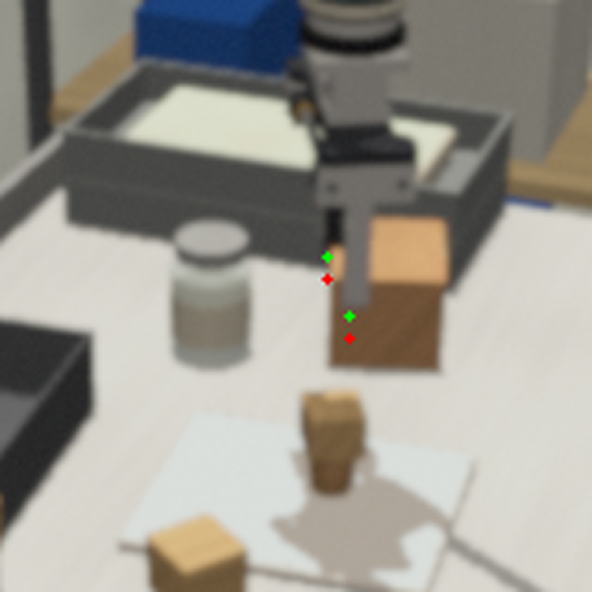

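View pics/o9.png

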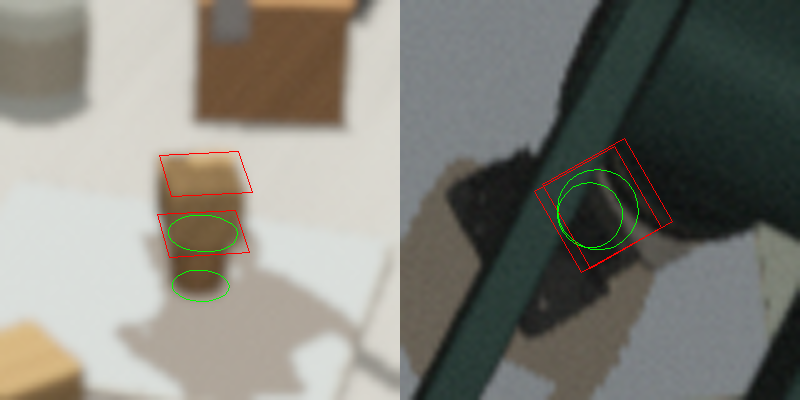

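Run:
```python
from h import *
print(row([.514,-.2135,.034],Rt(28,90),gp=False))
```

```text
[ -0.1 136.7   4.1  -0.1  -0.1   0.1]
```

```bash
python3 -m creep '[[0,20,4,0,0,0,0],[0,60,5,0,0,0,0],[0,95,5,0,0,0,0],[0,120,5,0,0,0,0],[0,128,5,0,0,0,0]]'; python3 -m creep '[[0,5,0,0,0,0,0],[0,9,0,0,0,0,0],[0,9,0,0,0,0,0]]'
python3 - <<'E'
from h import *
st()
snap('side','s10.png');snap('top','t10.png')
overlay('o10.png',(.511,-.2155,.068),R.from_euler('z',28,degrees=True))
E
```

```text
time: 13.45
tool_pos: [0.5146, -0.2112, 0.0396]
ee_rot: [-1.573, 0.003, -1.08]
wrist_force: [0.2, -0.2, -0.1]
width: 0.0937
time: 13.82
tool_pos: [0.5159, -0.2132, 0.0347]
ee_rot: [-1.568, -0.003, -1.082]
wrist_force: [-0.4, 0.6, -0.1]
width: 0.0942
t 13.82 q [-0.4938  0.1754  1.5655  0.0004  1.397   0.5883] gp [ 0.5158 -0.2132  0.0537] y [ 0.0035 -0.0015 -1.    ] x [ 0.4695 -0.8829  0.0029] F [-0.4211  0.6155 -0.0571] w 0.0942
```

View pics/o10.png

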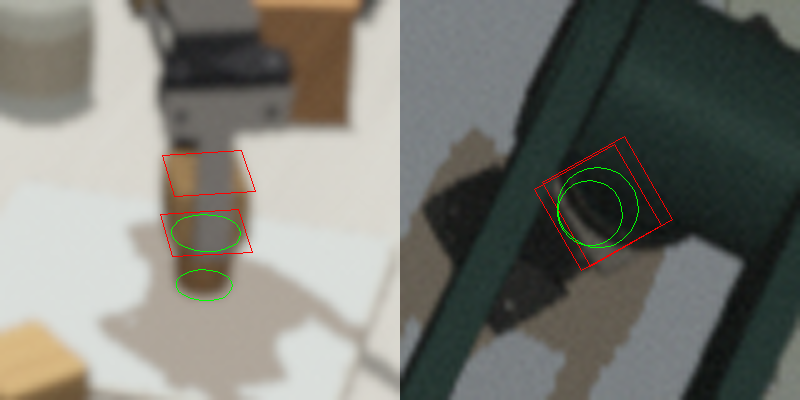

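```bash
python3 -m creep '[[0,0,0,0,0,0,60],[0,0,0,0,0,0,120],[0,0,0,0,0,0,255],[0,0,0,0,0,0,255],[0,0,0,0,0,0,255]]'
python3 - <<'E'
from h import *
st()
snap('side','s11.png');snap('top','t11.png')
overlay('o11.png',(.511,-.2155,.068),R.from_euler('z',28,degrees=True))
E
```

```text
time: 14.55
tool_pos: [0.5155, -0.2131, 0.034]
ee_rot: [-1.569, -0.002, -1.082]
wrist_force: [-0.3, -0.4, 1.5]
width: 0.0475
t 14.55 q [-0.4939  0.1757  1.5664  0.0002  1.3966  0.5882] gp [ 0.5154 -0.2131  0.053 ] y [ 0.0027 -0.0012 -1.    ] x [ 0.4694 -0.883   0.0023] F [-0.3481 -0.3971  1.4565] w 0.0475
```

View pics/o11.png

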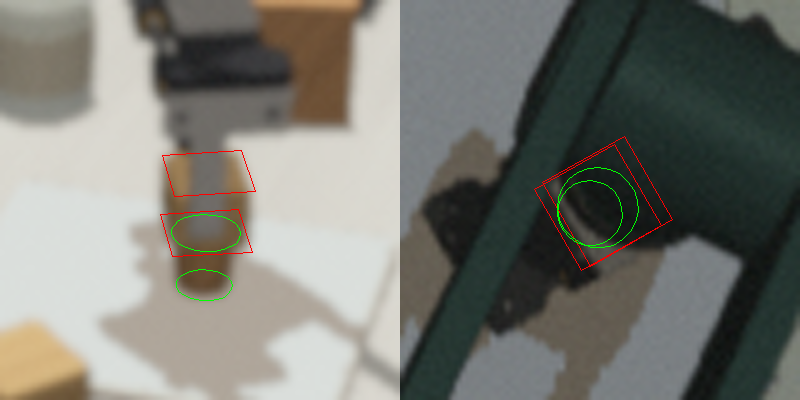

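```bash
python3 -m creep '[[0,-8,0,0,0,0,255],[0,-30,0,0,0,0,255],[0,-75,0,0,0,0,255],[0,-125,0,0,0,0,255],[0,-170,0,0,0,0,255]]'; python3 -m creep '[[0,-40,0,0,0,0,255],[0,-75,0,0,0,0,255],[0,-90,0,0,0,0,255],[0,-90,0,0,0,0,255]]'
python3 - <<'E'
from h import *
st()
snap('side','s12.png')
print(row([.5575,.337,.304],Rt(28,90),gp=False))
cv2.imwrite('pics/s12b.png',cv2.resize(cv2.imread('pics/s12.png')[80:280,260:460],None,fx=3,fy=3,interpolation=cv2.INTER_CUBIC))
E
```

```text
time: 15.28
tool_pos: [0.5149, -0.2128, 0.2062]
ee_rot: [-1.568, -0.003, -1.082]
wrist_force: [0.1, -0.0, -1.3]
width: 0.0462
time: 15.78
tool_pos: [0.515, -0.2129, 0.2947]
ee_rot: [-1.568, -0.003, -1.082]
wrist_force: [-0.0, -0.6, -2.0]
width: 0.0461
t 15.78 q [-0.4941  0.1072  1.1232  0.0005  1.907   0.5883] gp [ 0.5149 -0.2129  0.3137] y [ 0.0039 -0.0016 -1.    ] x [ 0.4694 -0.883   0.0033] F [-0.0217 -0.5807 -2.0306] w 0.0461
[-465.2  -11.   296.    -0.1   -0.     0.1]
```

View pics/s12b.png

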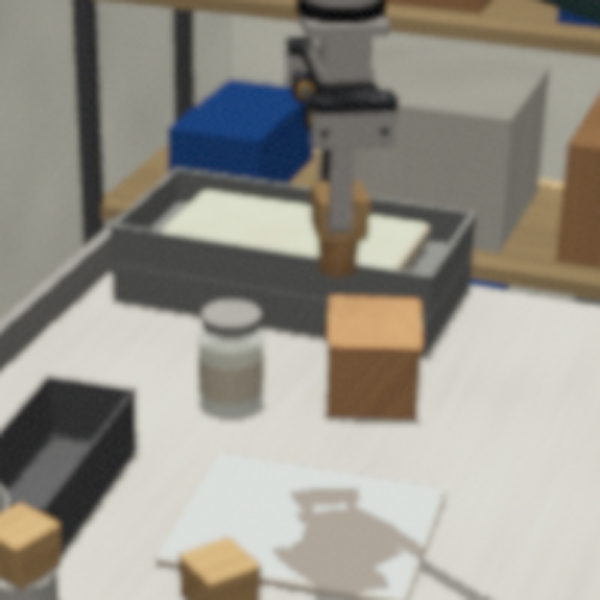

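```bash
python3 -m creep '[[-25,0,16,0,0,0,255],[-65,0,41,0,0,0,255],[-107,0,68,0,0,0,255],[-150,0,95,0,0,0,255],[-192,0,122,0,0,0,255]]'; python3 -m creep '[[-42,0,27,0,0,0,255],[-84,0,54,0,0,0,255],[-126,0,80,0,0,0,255],[-168,0,107,0,0,0,255],[-200,0,127,0,0,0,255]]'; python3 -c "
from h import *
st()
print(row([.5575,.337,.294],Rt(28,90),gp=False))"
```

```text
time: 16.45
tool_pos: [0.5314, 0.0156, 0.2911]
ee_rot: [-1.573, 0.0, -1.082]
wrist_force: [-0.1, 1.1, -1.2]
width: 0.046
time: 17.08
tool_pos: [0.5496, 0.2521, 0.2905]
ee_rot: [-1.574, -0.001, -1.081]
wrist_force: [0.4, -0.4, -0.6]
width: 0.0465
t 17.07 q [ 0.3372  0.2225  0.9994 -0.0016  1.9227  1.4175] gp [0.5497 0.2521 0.3095] y [-0.0024 -0.0024 -1.    ] x [ 0.4705 -0.8824  0.0011] F [ 0.4331 -0.4231 -0.5675] w 0.0465
[-71.2  -3.7  46.9   0.2   0.1   0.1]
```

```bash
python3 -m creep '[[-35,0,23,0,0,0,255],[-58,0,39,0,0,0,255],[-71,0,47,0,0,0,255],[-71,0,47,0,0,0,255],[-71,0,47,0,0,0,255]]'
python3 - <<'E'
from h import *
st()
snap('side','s13.png');snap('top','t13.png')
for c in('side','top'):
  for n in ('stopper','stopper_tip','stopper_shoulder','can_open_rim'): print(c,n,[(np.round(d['point'],4),round(d['p'],2)) for d in robot.landmark_of(n,c)[:2]])
cv2.imwrite('pics/c13.png',np.hstack([cv2.resize(cv2.imread('pics/s13.png')[240:400,180:340],(400,400),interpolation=cv2.INTER_CUBIC),cv2.resize(cv2.imread('pics/t13.png')[200:340,60:200],(400,400),interpolation=cv2.INTER_CUBIC)]))
E
```

```text
time: 17.7
tool_pos: [0.5588, 0.3339, 0.2934]
ee_rot: [-1.57, -0.003, -1.083]
wrist_force: [-0.4, -0.3, -2.3]
width: 0.046
t 17.7 q [ 0.4529  0.3332  0.856  -0.0027  1.9514  1.5352] gp [0.5588 0.3339 0.3124] y [ 0.002  -0.0018 -1.    ] x [ 0.4684 -0.8835  0.0025] F [-0.4068 -0.2984 -2.2515] w 0.046
side stopper [(array([0.5522, 0.3319, 0.3276]), 0.83)]
side stopper_tip [(array([0.554 , 0.3344, 0.2696]), 0.91), (array([0.5504, 0.3298, 0.3075]), 0.71)]
side stopper_shoulder []
side can_open_rim [(array([0.5539, 0.3349, 0.1638]), 0.86), (array([ 0.5292, -0.1932,  0.0019]), 0.51)]
top stopper [(array([0.5568, 0.335 , 0.3275]), 0.75), (array([ 0.4524, -0.0017,  0.005 ]), 0.75)]
top stopper_tip []
top stopper_shoulder [(array([0.5521, 0.3295, 0.3074]), 0.77)]
top can_open_rim [(array([0.5541, 0.3353, 0.1701]), 0.8), (array([ 0.6925, -0.405 ,  0.0011]), 0.59)]
```

View pics/c13.png

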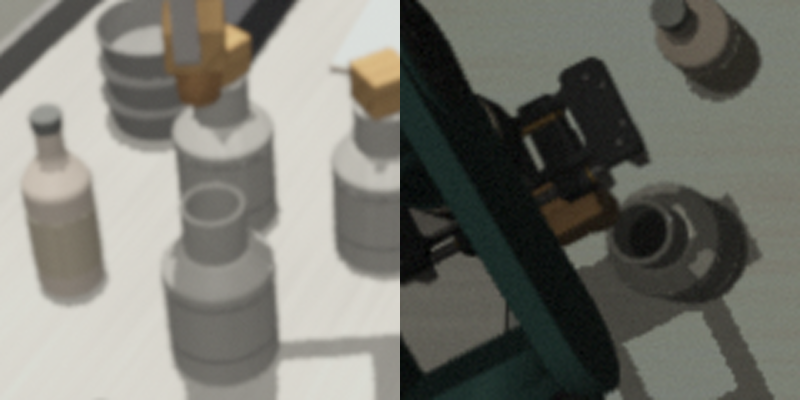

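```bash
python3 -m creep '[[0,20,0,0,0,0,255],[0,50,0,0,0,0,255],[0,74,0,0,0,0,255],[0,84,0,0,0,0,255],[0,84,0,0,0,0,255]]'
python3 - <<'E'
from h import *
st()
snap('side','s14.png');snap('top','t14.png')
for c in('side','top'):
  for n in ('stopper','stopper_tip','stopper_shoulder','can_open_rim'): print(c,n,[(np.round(d['point'],4),round(d['p'],2)) for d in robot.landmark_of(n,c)[:2]])
o=robot.get_obs();t=o['tool_pos']
b=np.array([t[0]-.004,t[1]-.000,t[2]+.034]);print(b)
out=[]
for n,(x0,y0,h) in(('side',(230,250,80)),('top',(110,240,80))):
    s=load(n);f=5
    im=cv2.resize(s['color'][y0:y0+h,x0:x0+h],None,fx=f,fy=f,interpolation=cv2.INTER_CUBIC); im=np.clip(im*1.4,0,255).astype('uint8')
    drawst(im,s,x0,y0,f,b,R.from_euler('z',28,degrees=True))
    for r in(.022,.0275):
        cv2.polylines(im,[np.array([((proj(s,[.554+r*np.cos(a),.335+r*np.sin(a),.165])-[x0,y0])+.5)*f for a in np.linspace(0,6.28,40)]).astype(int)],True,(255,0,0),1)
    out.append(im)
cv2.imwrite('pics/c14.png',np.hstack(out))
E
```

```text
time: 18.82
tool_pos: [0.5587, 0.3348, 0.2091]
ee_rot: [-1.57, -0.002, -1.082]
wrist_force: [-0.3, 0.1, -0.9]
width: 0.0458
t 18.82 q [ 0.4539  0.3146  1.0461 -0.002   1.7803  1.5357] gp [0.5587 0.3348 0.2281] y [ 0.0014 -0.0015 -1.    ] x [ 0.4694 -0.883   0.002 ] F [-0.3085  0.0973 -0.8575] w 0.0458
side stopper [(array([ 0.4762,  0.1476, -0.0035]), 0.64), (array([0.5483, 0.3325, 0.2453]), 0.58)]
side stopper_tip [(array([0.555 , 0.339 , 0.1886]), 0.93)]
side stopper_shoulder [(array([0.5544, 0.3258, 0.2221]), 0.68)]
side can_open_rim [(array([0.5516, 0.333 , 0.1625]), 0.92)]
top stopper [(array([0.552 , 0.3351, 0.2443]), 0.73), (array([ 0.4779,  0.1513, -0.0004]), 0.35)]
top stopper_tip [(array([0.5503, 0.3308, 0.1891]), 0.71)]
top stopper_shoulder [(array([0.5552, 0.3307, 0.2221]), 0.67)]
top can_open_rim [(array([0.5531, 0.3328, 0.1674]), 0.93)]
[0.5551 0.3349 0.244 ]
```

View pics/c14.png

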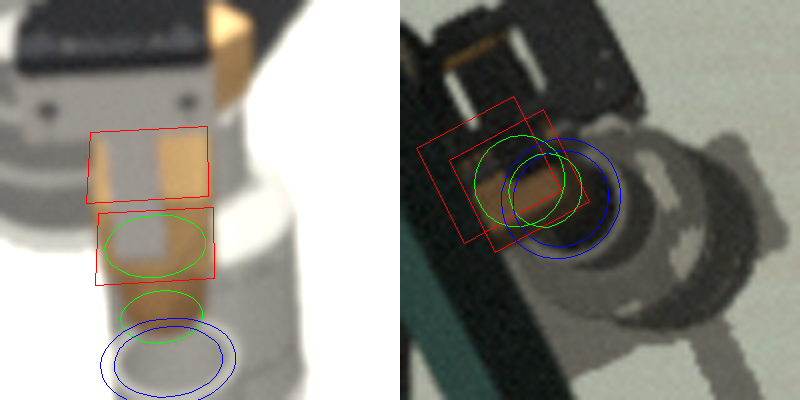

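```bash
cat >> h.py <<'E'
def view14(fn,b,rim=(.554,.335),side=(235,280,60),top=(120,245,60),f=6.6667,yaw=28):
    out=[]
    for n,(x0,y0,h),g in(('side',side,.85),('top',top,1.6)):
        s=load(n)
        im=cv2.resize(s['color'][y0:y0+h,x0:x0+h],(400,400),interpolation=cv2.INTER_CUBIC); im=np.clip(im*g,0,255).astype('uint8')
        raw=cv2.resize(im,(266,266)); ff=400/h
        drawst(im,s,x0,y0,ff,b,R.from_euler('z',yaw,degrees=True))
        for r in(.022,.0275):
            cv2.polylines(im,[np.array([((proj(s,[rim[0]+r*np.cos(a),rim[1]+r*np.sin(a),.165])-[x0,y0])+.5)*ff for a in np.linspace(0,6.28,40)]).astype(int)],True,(255,0,0),1)
        c=np.zeros((600,400,3),'uint8');c[:400]=im;c[400:]=cv2.resize(raw,(200,200)).repeat(1,0) if 0 else cv2.copyMakeBorder(cv2.resize(raw,(200,200)),0,0,100,100,cv2.BORDER_CONSTANT)
        out.append(c)
    cv2.imwrite('pics/'+fn,np.hstack(out))
E
python3 - <<'E'
from h import *
view14('v14.png',np.array([.5551,.3349,.244]))
E
```

```text
(no output)
```

View pics/v14.png

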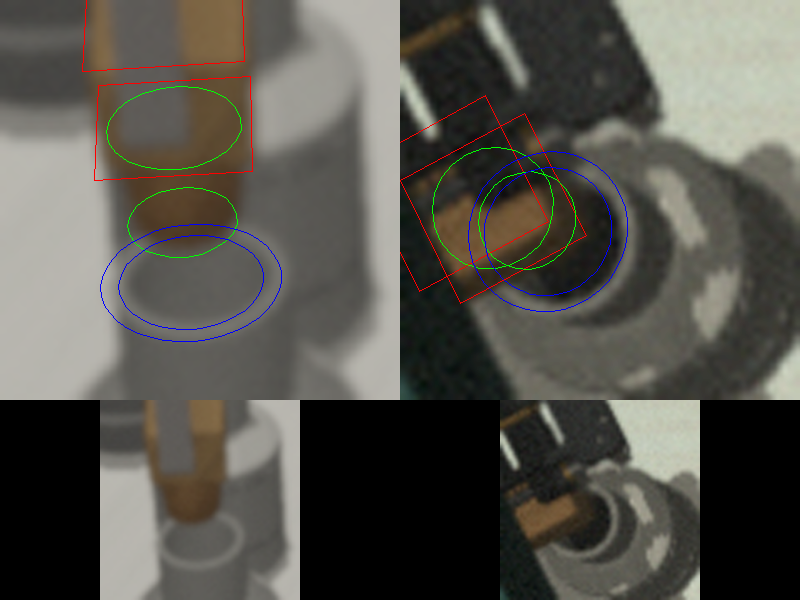

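Run:
```python
from h import *
out=[]
for n,fn,(x0,y0,h),g in(('side','side0.png',(240,300,50),.85),('top','top0.png',(125,255,50),1.5)):
    s=load(n); raw=cv2.imread('pics/'+fn)
    im=cv2.resize(raw[y0:y0+h,x0:x0+h],(400,400),interpolation=cv2.INTER_CUBIC); im=np.clip(im*g,0,255).astype('uint8'); ff=400/h
    for rim,col in(((.554,.335),(255,0,0)),((.5525,.333),(0,0,255))):
      for r in(.022,.0275):
        cv2.polylines(im,[np.array([((proj(s,[rim[0]+r*np.cos(a),rim[1]+r*np.sin(a),.165])-[x0,y0])+.5)*ff for a in np.linspace(0,6.28,40)]).astype(int)],True,col,1)
    out.append(im)
cv2.imwrite('pics/r0.png',np.hstack(out))
```

```text
(no output)
```

View pics/r0.png

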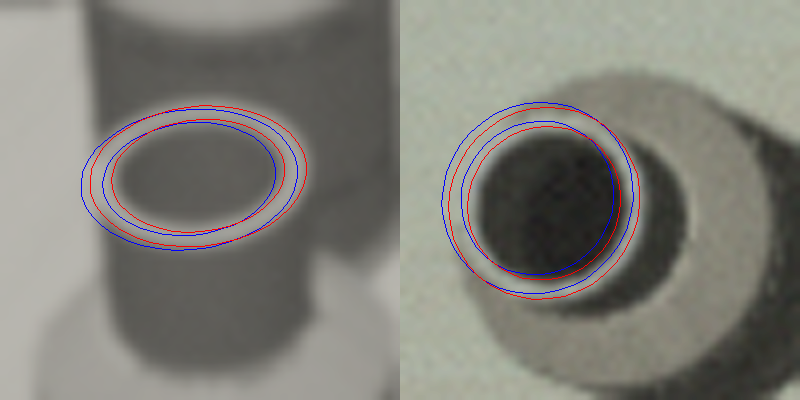

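```bash
python3 -m creep '[[0.6,0,-3,0,0,0,255],[0.6,8,-3,0,0,0,255],[0.6,16,-3,0,0,0,255],[0.6,22,-3,0,0,0,255],[0.6,22,-3,0,0,0,255]]'; python3 -m creep '[[0,3,0,0,0,0,255],[0,6,0,0,0,0,255],[0,6,0,0,0,0,255]]';python3 - <<'E'
from h import *
st()
snap('side','s15.png');snap('top','t15.png')
t=robot.get_obs()['tool_pos']
view14('v15.png',t+[-.004,-.0007,.0345],rim=(.552,.332))
E
```

```text
time: 19.95
tool_pos: [0.5562, 0.3327, 0.1863]
ee_rot: [-1.571, -0.002, -1.082]
wrist_force: [0.3, 0.1, -1.4]
width: 0.0458
time: 20.32
tool_pos: [0.5566, 0.3329, 0.1813]
ee_rot: [-1.569, -0.002, -1.082]
wrist_force: [-0.5, 0.2, -1.7]
width: 0.0458
t 20.32 q [ 0.4528  0.3083  1.1085 -0.0019  1.7233  1.5346] gp [0.5565 0.3329 0.2003] y [ 0.0022 -0.0011 -1.    ] x [ 0.4694 -0.883   0.002 ] F [-0.5424  0.209  -1.6911] w 0.0458
```

View pics/v15.png

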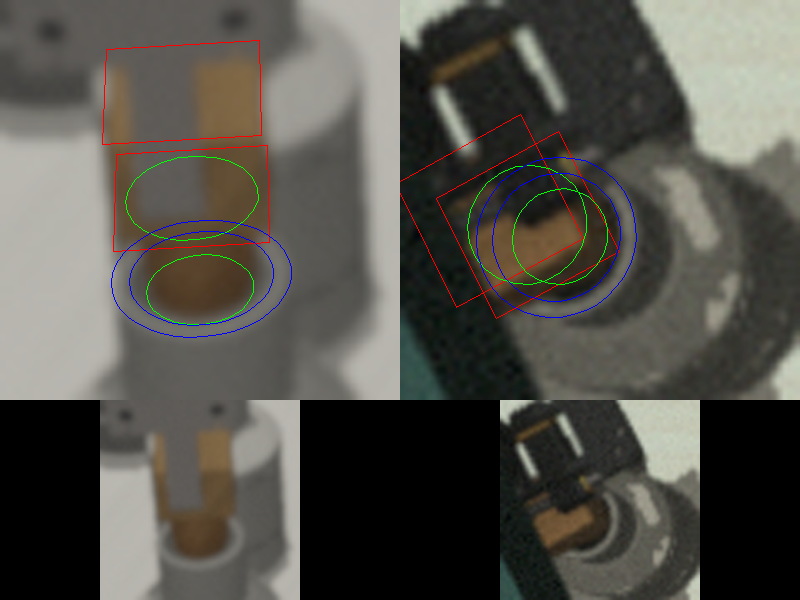

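```bash
python3 -m creep '[[0,3,0,0,0,0,255],[0,6,0,0,0,0,255],[0,6,0,0,0,0,255]]';python3 -m creep '[[0,2,0,0,0,0,255],[0,4,0,0,0,0,255],[0,4,0,0,0,0,255]]';python3 -m creep '[[0,2,0,0,0,0,255],[0,4,0,0,0,0,255],[0,4,0,0,0,0,255]]'
python3 - <<'E'
from h import *
st()
snap('side','s16.png');snap('top','t16.png')
t=robot.get_obs()['tool_pos']
view14('v16.png',t+[-.004,-.0007,.0345],rim=(.552,.332))
E
```

```text
time: 20.8
tool_pos: [0.5565, 0.3328, 0.175]
ee_rot: [-1.57, -0.002, -1.082]
wrist_force: [-0.5, -0.2, -2.0]
width: 0.0462
time: 21.18
tool_pos: [0.5566, 0.3329, 0.1713]
ee_rot: [-1.569, -0.002, -1.082]
wrist_force: [0.6, 0.7, -0.7]
width: 0.046
time: 21.55
tool_pos: [0.5566, 0.3328, 0.1673]
ee_rot: [-1.57, -0.002, -1.082]
wrist_force: [-0.3, -0.5, -1.2]
width: 0.0458
t 21.55 q [ 0.4526  0.3103  1.1336 -0.002   1.6964  1.5347] gp [0.5566 0.3328 0.1863] y [ 0.002  -0.0012 -1.    ] x [ 0.4693 -0.883   0.002 ] F [-0.3178 -0.467  -1.2297] w 0.0458
```

View pics/v16.png

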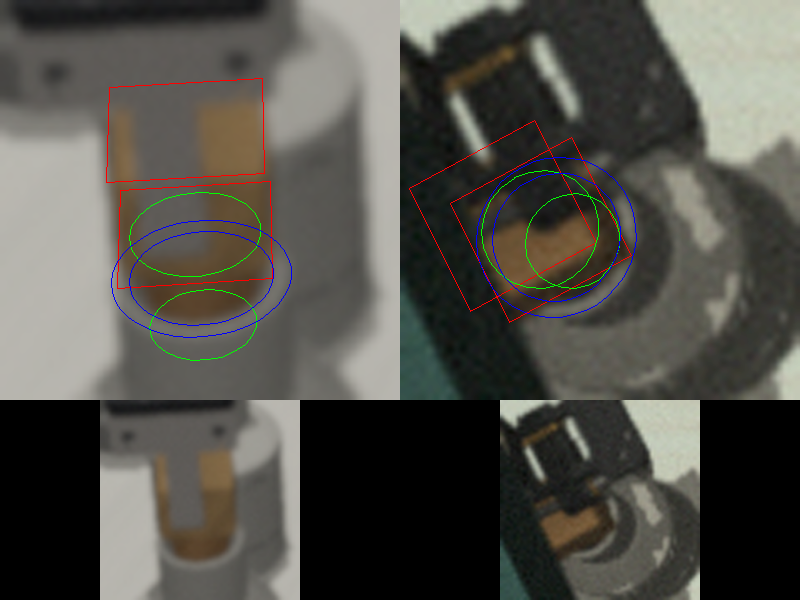

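```bash
python3 -m creep '[[0,2,0,0,0,0,255],[0,4,0,0,0,0,255],[0,4,0,0,0,0,255]]';python3 -m creep '[[0,2,0,0,0,0,255],[0,3,0,0,0,0,255],[0,3,0,0,0,0,255]]'; python3 -m creep '[[0,1,0,0,0,0,255],[0,2,0,0,0,0,255],[0,2,0,0,0,0,255]]'
```

```text
time: 22.02
tool_pos: [0.5566, 0.3328, 0.1632]
ee_rot: [-1.57, -0.002, -1.082]
wrist_force: [-0.3, 0.3, -1.3]
width: 0.046
time: 22.4
tool_pos: [0.5567, 0.3329, 0.1604]
ee_rot: [-1.569, -0.002, -1.082]
wrist_force: [0.8, 0.9, -1.4]
width: 0.0461
time: 22.78
tool_pos: [0.5567, 0.3329, 0.1585]
ee_rot: [-1.569, -0.002, -1.082]
wrist_force: [-0.5, 0.7, -0.4]
width: 0.0462
```

```bash
python3 -m creep '[[0,1,0,0,0,0,255],[0,2,0,0,0,0,255],[0,2,0,0,0,0,255]]';python3 -m creep '[[0,1,0,0,0,0,255],[0,2,0,0,0,0,255],[0,2,0,0,0,0,255]]'
python3 - <<'E'
from h import *
snap('side','s17.png');snap('top','t17.png')
t=robot.get_obs()['tool_pos']
view14('v17.png',t+[-.004,-.0007,.0345],rim=(.552,.332))
E
```

```text
time: 23.15
tool_pos: [0.5567, 0.333, 0.1565]
ee_rot: [-1.569, -0.002, -1.082]
wrist_force: [-0.4, 0.5, -1.0]
width: 0.0463
time: 23.52
tool_pos: [0.5567, 0.3331, 0.1546]
ee_rot: [-1.569, -0.002, -1.082]
wrist_force: [-1.4, 1.1, -1.2]
width: 0.0457
```

View pics/v17.png

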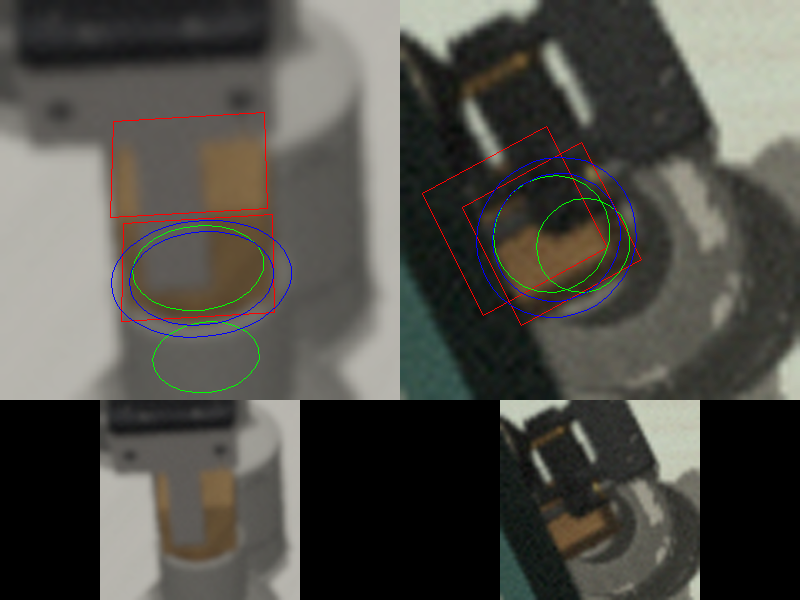

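```bash
python3 -m creep '[[-0.5,1,-0.2,0,0,0,255],[-0.5,1,-0.2,0,0,0,255]]';python3 -m creep '[[0,1,0,0,0,0,255],[0,1,0,0,0,0,255]]';python3 -m creep '[[0,1,0,0,0,0,255],[0,1,0,0,0,0,255]]'
```

```text
time: 23.88
tool_pos: [0.5564, 0.3331, 0.1535]
ee_rot: [-1.569, -0.002, -1.082]
wrist_force: [0.3, 0.1, -0.7]
width: 0.0459
time: 24.12
tool_pos: [0.5564, 0.3332, 0.1525]
ee_rot: [-1.569, -0.002, -1.082]
wrist_force: [0.3, 0.9, -0.9]
width: 0.046
time: 24.38
tool_pos: [0.5564, 0.3333, 0.1515]
ee_rot: [-1.569, -0.002, -1.082]
wrist_force: [-0.3, 0.9, -0.8]
width: 0.0463
```

```bash
python3 -m creep '[[-0.7,0.5,0.4,0,0,0,255],[-0.7,1,0.4,0,0,0,255],[-0.7,1,0.4,0,0,0,255]]';python3 -m creep '[[0,0.7,0,0,0,0,255],[0,0.7,0,0,0,0,255]]';python3 -m creep '[[0,0.7,0,0,0,0,255],[0,0.7,0,0,0,0,255]]'
```

```text
time: 24.75
tool_pos: [0.5565, 0.3336, 0.1512]
ee_rot: [-1.569, -0.003, -1.082]
wrist_force: [-0.1, -1.6, 2.0]
width: 0.0459
time: 25.0
tool_pos: [0.5566, 0.3337, 0.1512]
ee_rot: [-1.568, -0.003, -1.083]
wrist_force: [-0.6, -2.3, 4.8]
width: 0.0462
time: 25.25
tool_pos: [0.5567, 0.3337, 0.1511]
ee_rot: [-1.567, -0.003, -1.083]
wrist_force: [-3.0, -3.1, 7.5]
width: 0.0462
```

Run:
```python
from h import *
st()
snap('side','s18.png');snap('top','t18.png')
view14('v18.png',np.array([.552,.332,.185]),rim=(.552,.332),side=(235,270,60))
```

```text
t 25.25 q [ 0.4542  0.3128  1.1622 -0.0026  1.663   1.5365] gp [0.5566 0.3337 0.1701] y [ 0.0043 -0.0008 -1.    ] x [ 0.4691 -0.8831  0.0027] F [-3.0185 -3.0588  7.4597] w 0.0462
```

View pics/v18.png

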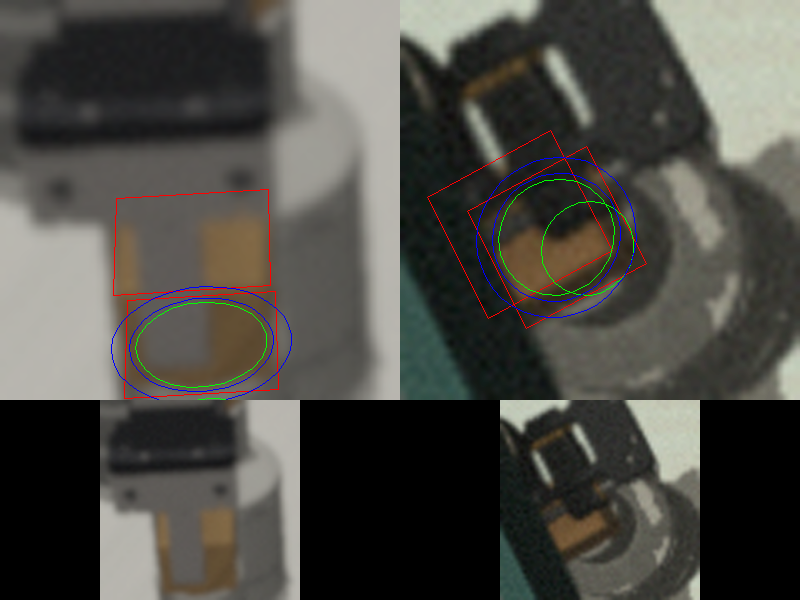

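```bash
python3 -m creep '[[0,-1,0,0,0,0,255],[0,-1,0,0,0,0,220],[0,-1,0,0,0,0,150],[0,-1,0,0,0,0,60],[0,-1,0,0,0,0,40]]'; python3 -c "
from h import *
st()"; python3 -m creep '[[0,-1,0,0,0,0,20],[0,-15,0,0,0,0,20],[0,-50,0,0,0,0,20],[0,-100,0,0,0,0,20],[0,-130,0,0,0,0,20]]'
```

```text
time: 25.98
tool_pos: [0.5562, 0.3344, 0.1491]
ee_rot: [-1.57, -0.001, -1.082]
wrist_force: [-0.0, 0.2, -0.2]
width: 0.0626
t 25.98 q [ 0.4548  0.3152  1.1632 -0.0012  1.6622  1.5366] gp [0.5561 0.3344 0.1681] y [ 0.0014 -0.0007 -1.    ] x [ 0.4697 -0.8828  0.0013] F [-0.0267  0.1865 -0.1774] w 0.0626
time: 26.6
tool_pos: [0.5567, 0.3345, 0.2849]
ee_rot: [-1.563, -0.002, -1.082]
wrist_force: [0.5, 1.5, 0.3]
width: 0.0864
```

Run:
```python
from h import *
st()
snap('side','s19.png');snap('top','t19.png')
view14('v19.png',np.array([.552,.332,.185]),rim=(.552,.332),side=(235,270,60))
cv2.imwrite('pics/s19b.png',cv2.resize(cv2.imread('pics/s19.png')[220:400,180:380],(800,600*1),interpolation=cv2.INTER_CUBIC))
for c in('side','top'):
  for n in ('stopper','stopper_shoulder','can_open','can_closed_a'): print(c,n,[(np.round(d['point'],4),round(d['p'],2)) for d in robot.landmark_of(n,c)[:3]])
```

```text
t 26.6 q [ 0.455   0.3194  0.8905 -0.002   1.924   1.5364] gp [0.5565 0.3345 0.3039] y [ 0.0077  0.0017 -1.    ] x [ 0.4695 -0.8829  0.0021] F [0.5216 1.4613 0.3385] w 0.0864
side stopper [(array([0.5484, 0.3328, 0.1868]), 0.78)]
side stopper_shoulder [(array([0.5502, 0.3288, 0.1631]), 0.9)]
side can_open [(array([0.5534, 0.3311, 0.0028]), 0.9), (array([0.5473, 0.3298, 0.1855]), 0.62)]
side can_closed_a [(array([0.6328, 0.1642, 0.0019]), 0.95), (array([ 0.4773,  0.1502, -0.0042]), 0.76)]
top stopper []
top stopper_shoulder [(array([0.5523, 0.3305, 0.1618]), 0.67)]
top can_open [(array([0.5523, 0.3345, 0.0026]), 0.8)]
top can_closed_a [(array([ 0.6319,  0.1661, -0.0011]), 0.93), (array([0.4751, 0.1546, 0.0014]), 0.87)]
```

View pics/v19.png

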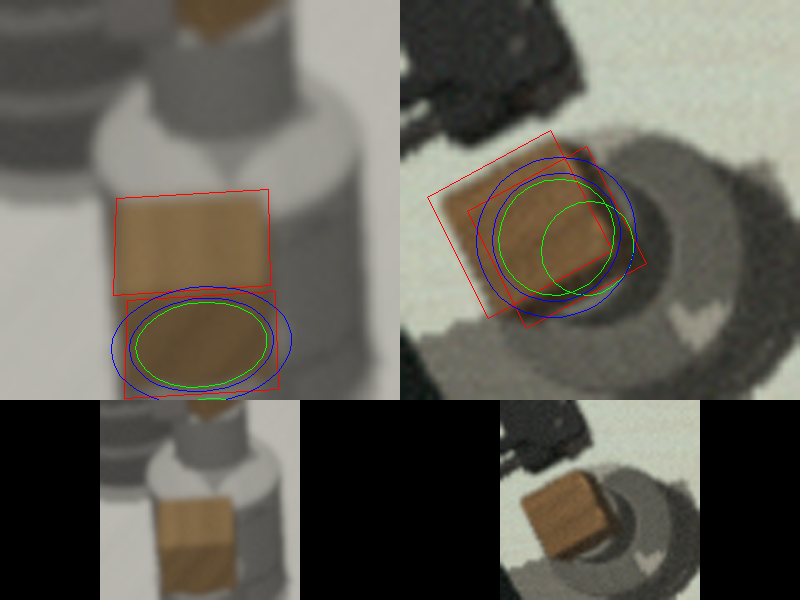

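View pics/s19b.png

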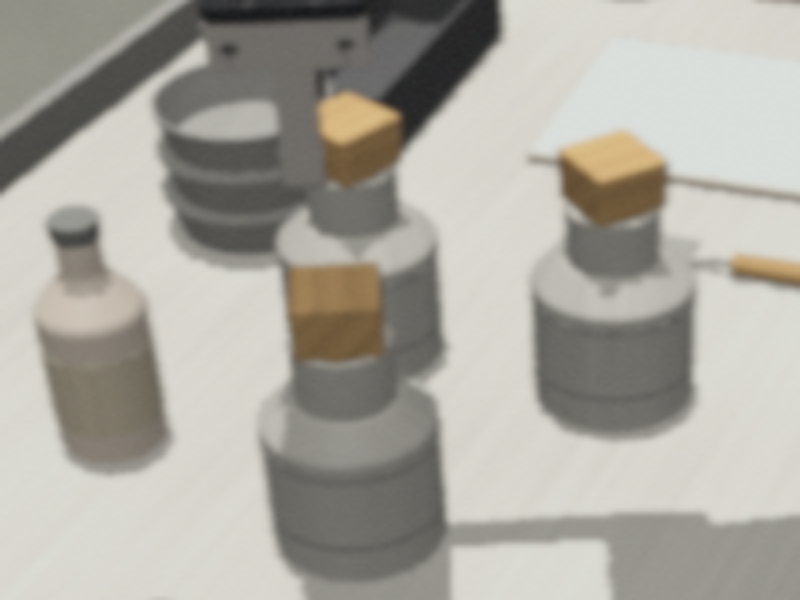

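Run:
```python
from h import *
print(robot.close_job()); st()
```

```text
the job is handed in; nothing more can be done
None
the job is handed in; nothing more can be done
```

I stood the stopper upright on its tip on the board and let go. Then I gripped it again from above, lowered it into the open canister's neck, let go and backed the gripper away. I handed the job in at about 26.8 s.

- **Seating:** the stopper stopped going down at TCP z = 0.151, which is the height I expected for fully home, with a contact force of about 7.5 N. After release, the model of a seated, level stopper matched both pictures to about a pixel. The detectors put the block at z ≈ 0.187 and its underside at z ≈ 0.162–0.163 (0.185 and 0.165 when home), within their error.
- **Canisters:** all three read within about 4 mm of where they started, which is the detectors' error. I did not re-measure the other bystanders, but the path stayed clear of them.
- **Disagreements:**
  - In the pictures the fingertips sat about 25 mm short of the reported TCP, so I set the grasp depths from the images.
  - The plug brushed the neck wall lightly (about 1 N) near the end, and I corrected that with a shift of under 1 mm.
  - In the last check, the top camera's detector did not report the stopper, though it did find its underside and the block is plainly visible in that picture.

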